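Start the glue warmer

ROBOT

A 6-joint arm with a two-finger parallel gripper is mounted at the origin on the work surface. World frame = base frame: x ahead of the robot, y to its left, z up, the work surface at z = 0. Lengths are in m, angles in rad, forces in N, time in s.
With the tool pointing down it reaches from about 0.425 to 0.95 m from the base axis. Payload 3.5 kg.
Tool frame: the origin (TCP) lies midway between the tips of the shut fingers; the grasp point (between the pads) lies 19 mm behind it; z points along the fingers, y is the line along which they close (so a half turn about z gives the same grasp; the last joint's range is limited). The gripper opens to 85 mm and grips with 20 to 120 N. Pads are 22 mm wide; open, the fingers measure 114 mm over their backs; the gripper's body (76 mm by 85 mm) begins 54 mm behind the grasp point. The pads swing forward as they close: fully open they stand 13 mm farther back than shut.
Start: joints at [1.109, 0.286, 1.577, -0, 1.279, -0.15], TCP at [0.207, 0.642, 0.231] pointing down, gripper open.
Joint ranges: [-2.77, 2.77], [-0.9, 2.22], [0.21, 2.48], [-1.53, 4.67], [0.24, 2.81], [-2.84, 2.84]. Speed limits (rad/s): [2.79, 2.79, 3.14, 3.14, 3.14, 3.14].

INTERFACE

Orientations are given as a unit quaternion [x, y, z, w].
In Python, from plant import ctrl gives the robot as it stands.
- The arm moves only by the tool move_arm, never from a script. Its argument "plan" is a list of rows, each an object of numbers: "x", "y", "z": the shift along the tool's x, y, z in m; "yaw": the turn about the tool's z in rad; "fingers": the closure, from 0 (fully open) to 1 (shut). In form: [{"x": .., "y": .., "z": .., "yaw": .., "fingers": ..}, ...]. A call has 1 to 5 rows; each row is the pose to reach, as a shift and turn from the pose commanded when the call began, along the tool's axes at that moment; what a row does not reach only later rows make up. A row lasts 1/10 s, in which the tool goes at most 50 mm and 8.59 degrees, less where a joint would pass 70% of its speed; a pose out of reach is approached as far as the arm can. A call with a gripper value outside its range is refused whole. The fingers move at their own pace and stop on an object; "force" is the grip in N (left out, the last holds). Time passes only in rows, so rows that repeat a pose let the fingers close. It gives the time, the measured TCP pose, the force, the opening and the grip force at its end, in the units of the state.
- ctrl.get_state(): the state, without advancing time (a new reading comes with each control period).
- ctrl.read_camera(name): name is "side" or "top"; returns the picture (400x640x3 uint8, red, green, blue); there is no depth.
- ctrl.camera_model(name): a dict with "intrinsics" (3x3 intrinsics, pixels), "distortion" ([k1, k2, p1, p2, k3] as OpenCV has them; the pictures are not rectified), "cam_to_world" (4x4, takes a point from camera to world coordinates). Camera axes: x right, y up, looking along -z (the intrinsics and any distortion apply to the point x, -y, -z); pixel columns grow to the right and rows downward; lengths in m; the calibration is good to about 2 mm. A picture is of the moment at which its call begins. camera_model takes no time and is no camera call.
- ctrl.sign_off(): hands the job in; it is judged then, once.
The state is a dict: "time": time; "qpos": joint angles; "dq": joint speeds; "joint_efforts": joint torques, N m; "eef_pos": TCP position; "tcp_rot": TCP orientation; "contact_force": force on the tool from outside, world axes, zero at the start; "wrist_torque": the same for the moment, N m; "opening": opening from 0.0 (shut) to 1.0 (fully open); "finger_force": force on a finger pad.
Only numpy, scipy, OpenCV 4.12 (cv2) and the standard library are available. Lean on these libraries where they do the work, as an engineer would, in place of code of your own. Each camera call takes 0.05 s, during which the arm holds its last target. There are 200 camera calls.

TASK

Slide the glue pot along the warmer from its middle place to the end with the round hotplate disc, without lifting it, and centre it on the disc. Then take the pin punch from the tool rack, push the recessed reset button behind that disc fully in with the punch's tip, and put the punch back upright in any free hole of the rack, pushed home to its collar. Leave everything else where it is.

Things in the scene. Friction and masses are not known exactly. Their poses are not given: they have to be found in the camera images.
- warmer: Grey glue warmer, fixed: slab 140 (its x) by 420 (its y) mm, steel top at z = 30 mm, with control boxes 50 mm high behind it (x = 70 to 120 mm, y within 175 mm). Origin under the slab's centre. Three places along y: middle (0) and two ends (+140, -140 mm). One end has the hotplate disc and reset button, the other a square mark and a black dial 66 mm high; which is which varies.
- hot_spot (a point): Centre of the dark round hotplate disc (diameter 128 mm, flush with the slab's top, rings on it) at one end of the warmer, at the height of the slab's top; the pot belongs here. Axes as the warmer's. The box behind it holds the reset button.
- button_top (a point): Centre of the top face of the reset button, a black plunger 13.6 mm across at the bottom of a round well 18 mm across and 9 mm deep in the flat top (z = 50 mm) of the control box, 95 mm behind (warmer's +x) the hot spot.
- reset_button (a joint): Travel of the reset button in m: 0 out, 0.005 fully in. A spring returns it; about 5 N holds it in.
- pot: Round aluminium glue pot with a fixed lid, 100 mm across (lid 104), 0.4 to 0.75 kg. Origin at the centre of its underside, z up; lid top at 81 mm, a 24 mm round knob above it from 88 to 100 mm. A straight wooden handle sticks out towards its own -x, 16 mm wide, 14 mm tall, from 60 to 140 mm out, its axis 58 mm above the pot's underside.
- pot_handle (a point): Middle of the pot's handle, 100 mm from the pot's axis and 58 mm above its underside; the handle runs along the pot's x.
- rack: Wooden tool rack, a fixed block 170 (its x) by 70 (its y) by 45 mm high, origin under its centre. Three round holes 12 mm across go through it at x = -50, 0 and +50 mm on its middle line; each holds a tool hanging upright on its collar. It stands on the robot's left or right.
- punch: Pin punch: plain straight round wooden handle 20 mm across, from 6 to 54 mm above the origin; brass collar 26 mm across, 0 to 6 mm; blunt steel pin 6 mm across reaching 36 mm below the origin. Origin at the centre of the collar's underside, z up along the tool; it stands in one of the rack's holes with the collar on the rack's top.
- punch_tip (a point): End of the punch's steel pin, 36 mm below its origin.
- awl: Bystander in the rack: tool with the same collar and pin but a bulbous pear-shaped wooden handle, up to 32 mm across, 57 mm tall. Leave it.
- scriber: Bystander in the rack: tool with the same collar and pin but a square wooden handle 17 mm wide, 54 mm tall. Leave it.
- tote: Bystander, fixed: plywood box 160 by 75 by 55 mm with one divider, on the other side of the warmer from the rack. Origin under its centre.
- tin: Bystander: small steel can 56 mm across, 70 mm tall, standing on the warmer's end that has no disc. Origin under its centre.
- mallet: Bystander: carver's mallet lying on the left of the bench along its y, head 60 mm across and 85 mm long at its -y end, 255 mm long in all. Origin under its middle, on the bench.
- glue_bottle: Bystander: white bottle 56 mm across, 160 mm tall, standing behind the warmer. Origin under its centre.
- sanding_block: Bystander: cork sanding block 70 by 110 by 32 mm, behind the warmer. Origin under its centre.
- blank: Bystander: wooden carving blank 50 by 160 by 30 mm on the right of the bench. Origin under its centre.

How it is judged:
On the way, in this order (a step that is already met when the one before it is completed fails the run):
1. the pot stands centred on the hotplate disc (within 15 mm), at rest (horizontal distance between pot and hot_spot below 0.015 m and linear speed of pot below 0.02 m/s), for 0.2 s.
2. the reset button is pushed in (over 4 mm of its 5 mm) by the punch's tip, with the pot on the disc (value of joint reset_button above 0.004 m and distance between punch_tip and button_top below 0.009 m and horizontal distance between pot and hot_spot below 0.015 m), for 0.1 s.
At the end, for the whole second after the job is handed in: The pot stands flat and at rest within 15 mm of the centre of the hotplate disc; the reset button has sprung back out (under 1 mm in); the punch hangs at rest in a hole of the rack, collar within 5 mm of the rack's top, upright within 0.12 rad (all of step 1 and height (world z) of pot below 0.034 m and angle between pot's own z axis and vertical below 0.08 rad and value of joint reset_button below 0.001 m and z of punch in the frame of rack between 0.04 and 0.05 m and x of punch in the frame of rack between -0.06 and 0.06 m and y of punch in the frame of rack between -0.01 and 0.01 m and angle between punch's own z axis and vertical below 0.12 rad and linear speed of punch below 0.02 m/s); the robot touches nothing.
It fails at once if the pot is lifted more than 10 mm off the warmer or tipped more than 0.2 rad (height (world z) of pot above 0.04 m or angle between pot's own z axis and vertical above 0.2 rad).
It fails at once if the pot leaves the warmer's top (height (world z) of pot below 0.02 m).
It fails at once if a bystander is moved more than 30 mm or knocked over (distance of any of awl, scriber, tin, mallet, glue_bottle, sanding_block, blank from where it was at the start of the episode above 0.03 m or angle between any of tin, glue_bottle's own z axis and vertical above 0.4 rad).
It also fails if it takes over 64 s, if anything falls off the work surface, if the arm or the gripper's body presses on something with over 40 N, if the wrist force passes 120 N, or if a joint passes its speed limit or range.

## Working session

There is one attempt and no reset: what is moved stays moved. The work goes in short steps, Python scripts to look and compute and a tool call to move; the robot and the scene stay as the last step left them, time stands still between calls to the robot, and variables do not carry over. Pictures are saved under pics/ and viewed, at most 10 in all, crops included, and the job is handed in when it is done.

Besides the shell and the picture viewer there is one more tool, called after "Call:" as name([rows], argument=value, ...), one row to a line, values as JSON. move_arm: Moves the arm, as the interface text tells. Its arguments: {"type":"object","properties":{"plan":{"type":"array"},"force":{"type":"number"}},"required":["plan"]}

```bash
mkdir -p pics
cat > h.py <<'E'
import numpy as np, cv2
from plant import ctrl
def cam(n):
    m=ctrl.camera_model(n); return np.array(m["intrinsics"],float),np.array(m["distortion"],float),np.array(m["cam_to_world"],float)
def ray(n,uv):
    K,D,T=cam(n); p=cv2.undistortPoints(np.array(uv,float).reshape(-1,1,2),K,D).reshape(-1,2)
    d=np.c_[p[:,0],-p[:,1],-np.ones(len(p))]@T[:3,:3].T
    return T[:3,3],d
def onz(n,uv,z):
    o,d=ray(n,uv); return o+d*((z-o[2])/d[:,2])[:,None]
def proj(n,P):
    K,D,T=cam(n); q=(np.array(P,float).reshape(-1,3)-T[:3,3])@T[:3,:3]; q=q*[1,-1,-1]
    return cv2.projectPoints(q,np.zeros(3),np.zeros(3),K,D)[0].reshape(-1,2)
def tri(n1,uv1,n2,uv2):
    o1,d1=ray(n1,uv1);o2,d2=ray(n2,uv2);d1=d1[0];d2=d2[0]
    s=np.linalg.lstsq(np.c_[d1,-d2],o2-o1,rcond=None)[0]; a=o1+s[0]*d1;b=o2+s[1]*d2
    return (a+b)/2,np.linalg.norm(a-b)
def shot(n,f):
    im=ctrl.read_camera(n); cv2.imwrite(f"pics/{f}.png",im[:,:,::-1]); return im
E
python3 - <<'E'
from h import *
for n in("top","side"):
    shot(n,n+"0"); print(cam(n)[2].round(3).tolist(),cam(n)[0][0,0])
print(ctrl.get_state())
E
```

```text
[[0.174, 0.96, -0.22, 0.397], [-0.985, 0.17, -0.035, -0.027], [0.003, 0.223, 0.975, 1.068], [0.0, 0.0, 0.0, 1.0]] 360.93089206918745
[[-0.98, 0.128, -0.155, 0.421], [-0.201, -0.584, 0.787, 0.981], [0.01, 0.802, 0.598, 0.807], [0.0, 0.0, 0.0, 1.0]] 421.510782185875
{'time': 0.1, 'qpos': array([ 1.10900556e+00,  2.87125390e-01,  1.57802017e+00, -2.91846605e-05,
        1.27860289e+00, -1.49997933e-01]), 'dq': array([ 0.00068444, -0.00261735, -0.00188912,  0.00018734,  0.00113544,
       -0.00079749]), 'joint_efforts': array([ 5.86723741e-05, -4.07294869e+01, -2.93699098e+01, -1.83305483e-04,
        3.38269558e-03, -7.17167552e-07]), 'eef_pos': array([0.20677773, 0.64192739, 0.23005893]), 'tcp_rot': array([ 1.55261452e-01,  9.87872826e-01, -1.03206720e-03, -3.11284190e-04]), 'contact_force': array([ 0.50334494,  0.70494335, -0.14847767]), 'wrist_torque': array([-0.05301561, -0.01526542,  0.00559904]), 'finger_force': 0.0, 'opening': 1.0006306207136757}
```

View pics/top0.png

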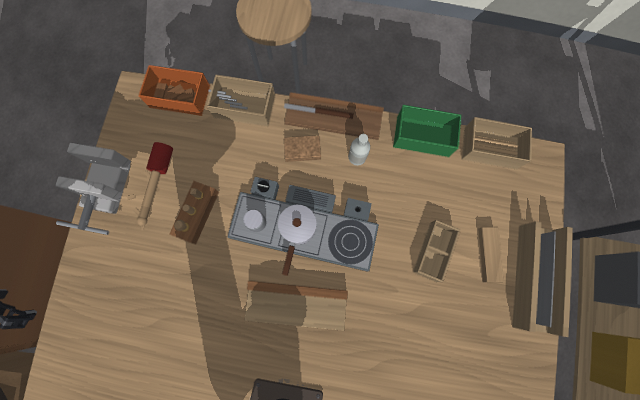

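View pics/side0.png

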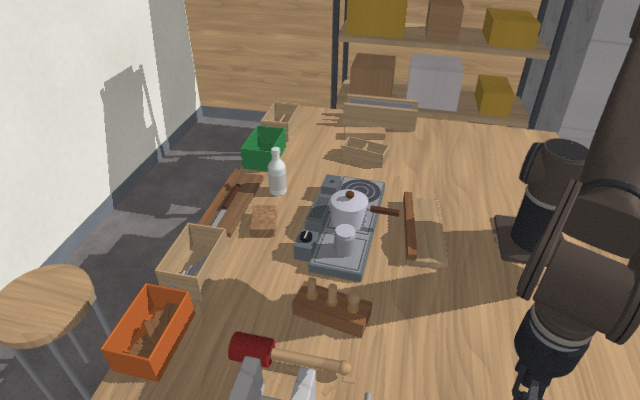

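The top view shows the warmer with the disc at (350,242), its box and button at (358,209), the pot at (296,223), its handle ending at (287,270), the tin at (254,219) and the rack at (193,211). The side view shows the rack's three tools at about (312,290), (333,294) and (353,302). I'll zoom in on both.

Run:
```python
import cv2
t=cv2.imread("pics/top0.png"); s=cv2.imread("pics/side0.png")
cv2.imwrite("pics/topc.png",cv2.resize(t[160:340,165:405],None,fx=3.3,fy=3.3,interpolation=cv2.INTER_CUBIC))
cv2.imwrite("pics/sidec.png",cv2.resize(s[165:340,280:460],None,fx=3.4,fy=3.4,interpolation=cv2.INTER_CUBIC))
```

```text
(no output)
```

View pics/topc.png

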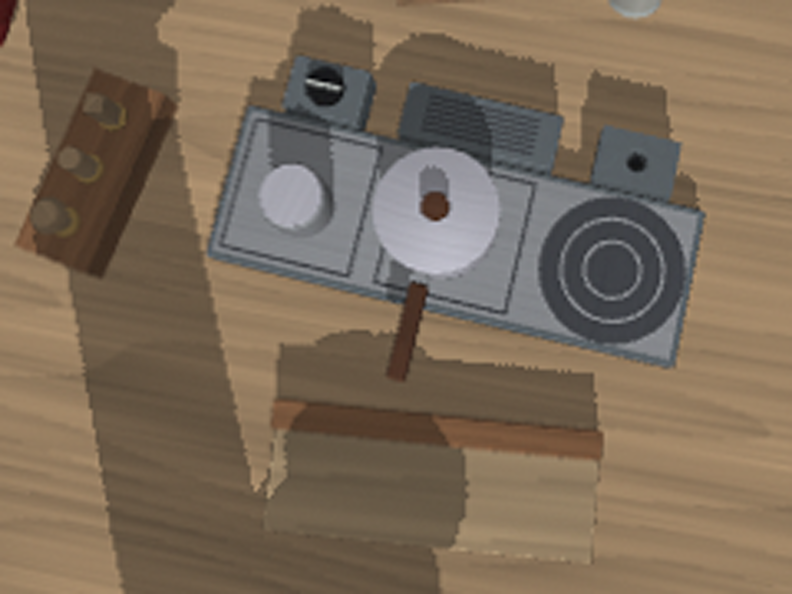

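View pics/sidec.png

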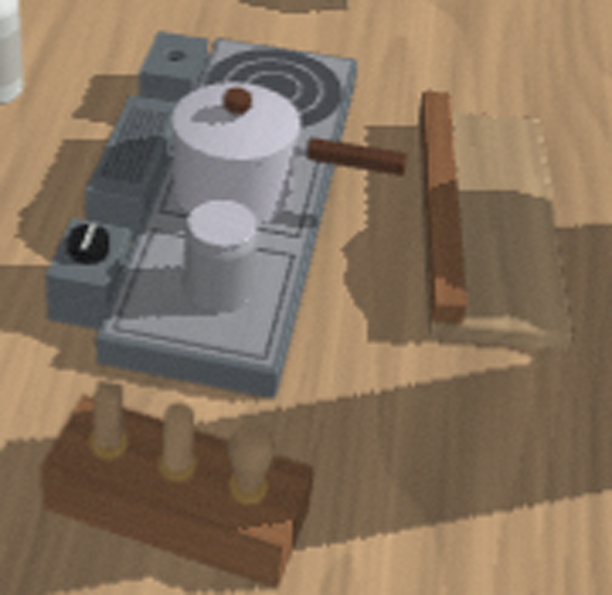

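The top crop shows the disc centre at about (612,270), the button well at (637,162) and the knob at (434,206); the bulbous tool (awl) is the robot-side one at (50,217). I need a closer look at the other two tools.

Run:
```python
import cv2,numpy as np
t=cv2.imread("pics/top0.png"); s=cv2.imread("pics/side0.png")
a=cv2.resize(t[180:240,170:220],(400,480),interpolation=cv2.INTER_CUBIC)
b=cv2.resize(s[272:332,300:350],(400,480),interpolation=cv2.INTER_CUBIC)
c=np.hstack([a,b]); c=np.clip(c.astype(float)*1.6-20,0,255).astype('uint8')
cv2.imwrite("pics/tools.png",c)
from h import *
P=lambda u,v:(165+(u+.5)/3.3-.5,160+(v+.5)/3.3-.5)
disc=onz("top",[P(612,270)],.03)[0]; 
# disc by mask: dark pixels
well=onz("top",[P(637,162)],.05)[0]
knob=onz("top",[P(434,206)],.13)[0]
S=lambda u,v:(280+(u+.5)/3.4-.5,165+(v+.5)/3.4-.5)
print("disc",disc,onz("side",[S(274,91)],.03)); print("well",well,onz("side",[S(177,56)],.05)); print("knob",knob,onz("side",[S(237,99)],.13))
print("hend",onz("top",[P(397,380)],.088),"hroot",onz("top",[P(415,285)],.088))
print("slab corners",onz("top",[P(253,107),P(703,212),P(672,366),P(208,255)],.03))
print("rack top corners",onz("top",[P(97,70),P(175,100),P(103,278),P(18,243)],.045))
print("collars",onz("top",[P(113,117),P(90,167),P(63,222)],.048)); print(onz("side",[S(108,447),S(178,469),S(250,490)],.048))
print("cleat", onz("top",[P(275,402),P(602,432)],.04), onz("side",[S(435,92)],.04), onz("side",[S(450,305)],.04))
print(tri("top",P(602,434),"side",S(425,93)),tri("top",P(275,402),"side",S(436,305)))
```

```text
disc [ 0.51072381 -0.10193012  0.03      ] [[ 0.5109375  -0.09814586  0.03      ]]
well [ 0.60492324 -0.10737121  0.05      ] [[ 0.60440055 -0.10635965  0.05      ]]
knob [0.52532961 0.05255897 0.13      ] [[0.52698736 0.0580751  0.13      ]]
hend [[0.38665978 0.05915285 0.088     ]] hroot [[0.46420747 0.05926768 0.088     ]]
slab corners [[ 0.59854467  0.23787405  0.03      ]
 [ 0.57484498 -0.17306169  0.03      ]
 [ 0.43835406 -0.16553778  0.03      ]
 [ 0.46175665  0.24775331  0.03      ]]
rack top corners [[0.60436535 0.38021079 0.045     ]
 [0.58972977 0.30410956 0.045     ]
 [0.42514516 0.32918081 0.045     ]
 [0.44104965 0.41048927 0.045     ]]
collars [[0.56447288 0.35408871 0.048     ]
 [0.51721981 0.36319927 0.048     ]
 [0.46584026 0.37465208 0.048     ]]
[[0.56533259 0.35967718 0.048     ]
 [0.51557392 0.36830928 0.048     ]
 [0.46601075 0.37574188 0.048     ]]
cleat [[ 0.34988241  0.16137202  0.04      ]
 [ 0.37390738 -0.11423734  0.04      ]] [[ 0.36459872 -0.11453896  0.04      ]] [[0.34180315 0.16425948 0.04      ]]
(array([ 0.37282455, -0.11474058,  0.03734878]), np.float64(0.0011970017075273818)) (array([0.35084437, 0.16207178, 0.03589224]), np.float64(0.0022983717537102756))
```

View pics/tools.png

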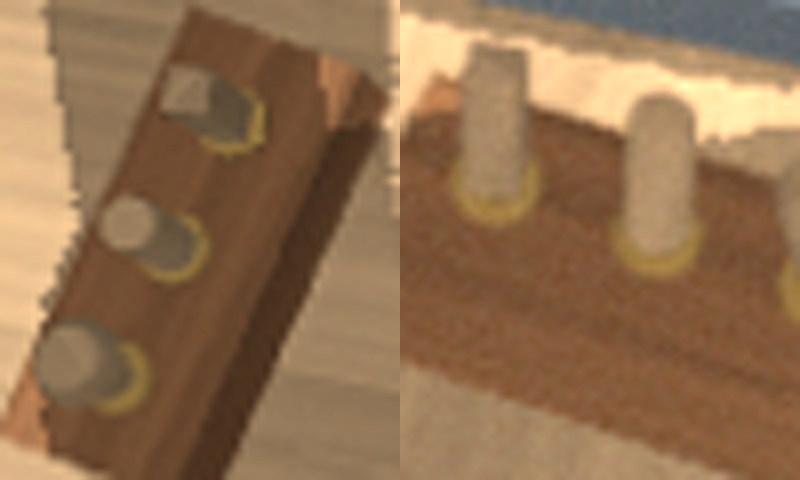

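The middle tool has a round handle and top, so it is the punch; the far one is square (scriber) and the near one bulbous (awl). By calibration the hot spot is at about (0.5106, -0.1015), the button at (0.605, -0.107), the pot at about (0.525, 0.056) with its yaw near 0, and the punch at about (0.516, 0.366). I'll move above the pot handle now.

Call:
move_arm([
  {"x": -0.027, "y": -0.031, "z": 0, "yaw": -0.07, "fingers": 0},
  {"x": -0.054, "y": -0.062, "z": 0, "yaw": -0.14, "fingers": 0},
  {"x": -0.081, "y": -0.093, "z": 0, "yaw": -0.21, "fingers": 0},
  {"x": -0.108, "y": -0.125, "z": 0, "yaw": -0.28, "fingers": 0},
  {"x": -0.1345, "y": -0.156, "z": 0, "yaw": -0.312, "fingers": 0},
])

```text
time: 0.6
eef_pos: [0.2873, 0.4509, 0.2307]
tcp_rot: [-0.001, 1.0, -0.0, -0.0]
contact_force: [0.3, -0.5, -0.1]
opening: 0.999
finger_force: 0.0
```

Call:
move_arm([
  {"x": -0.016, "y": -0.04, "z": 0, "yaw": 0, "fingers": 0},
  {"x": -0.032, "y": -0.08, "z": 0, "yaw": 0, "fingers": 0},
  {"x": -0.048, "y": -0.12, "z": 0, "yaw": 0, "fingers": 0},
  {"x": -0.064, "y": -0.16, "z": 0, "yaw": 0, "fingers": 0},
  {"x": -0.08, "y": -0.2, "z": 0, "yaw": 0, "fingers": 0},
])

```text
time: 1.1
eef_pos: [0.3672, 0.251, 0.2309]
tcp_rot: [-0.0, 1.0, -0.0, -0.0]
contact_force: [1.5, 0.0, -0.6]
opening: 1.0
finger_force: 0.0
```

Call:
move_arm([
  {"x": -0.02, "y": -0.045, "z": 0, "yaw": 0, "fingers": 0},
  {"x": -0.04, "y": -0.09, "z": 0, "yaw": 0, "fingers": 0},
  {"x": -0.06, "y": -0.135, "z": 0, "yaw": 0, "fingers": 0},
  {"x": -0.075, "y": -0.18, "z": 0, "yaw": 0, "fingers": 0},
  {"x": -0.075, "y": -0.195, "z": 0, "yaw": 0, "fingers": 0},
])

```text
time: 1.6
eef_pos: [0.4432, 0.0542, 0.2311]
tcp_rot: [0.002, 1.0, -0.001, -0.0]
contact_force: [0.4, 0.6, -0.6]
opening: 0.998
finger_force: 0.0
```

Call:
move_arm([
  {"x": 0, "y": 0.003, "z": 0.045, "yaw": 0, "fingers": 0},
  {"x": 0, "y": 0.003, "z": 0.09, "yaw": 0, "fingers": 0},
  {"x": 0, "y": 0.003, "z": 0.13, "yaw": 0, "fingers": 0},
  {"x": 0, "y": 0.003, "z": 0.155, "yaw": 0, "fingers": 0},
  {"x": 0, "y": 0.003, "z": 0.161, "yaw": 0, "fingers": 0},
])

```text
time: 2.1
eef_pos: [0.439, 0.061, 0.0666]
tcp_rot: [-0.0, 1.0, 0.0, -0.004]
contact_force: [-0.4, 0.2, -0.3]
opening: 1.0
finger_force: 0.0
```

Run:
```python
from h import *
t=shot("top","t1"); s=shot("side","s1"); print(ctrl.get_state()["eef_pos"],ctrl.get_state()["contact_force"])
c=[cv2.resize(i,(400,360),interpolation=cv2.INTER_CUBIC) for i in (t[190:290,240:351],s[160:260,320:431])]
cv2.imwrite("pics/c1.png",np.hstack(c)[:,:,::-1])
```

```text
[0.44152748 0.06079953 0.06956835] [ 0.74720862 -0.33086194  0.53075693]
```

View pics/c1.png

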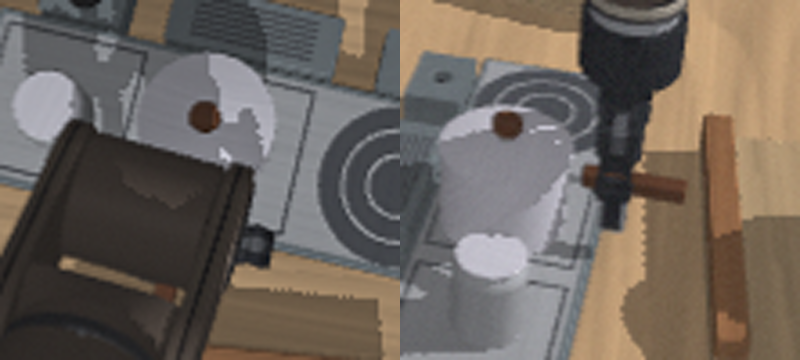

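The fingers straddle the handle at its height (side half, about (615,190)) with no contact yet. I'll close them.

Call:
move_arm([
  {"x": 0, "y": -0.002, "z": 0, "yaw": 0, "fingers": 0.6},
  {"x": 0, "y": -0.002, "z": 0, "yaw": 0, "fingers": 1},
  {"x": 0, "y": -0.002, "z": 0, "yaw": 0, "fingers": 1},
  {"x": 0, "y": -0.002, "z": 0, "yaw": 0, "fingers": 1},
  {"x": 0, "y": -0.002, "z": 0, "yaw": 0, "fingers": 1},
], force=35)

```text
time: 2.7
eef_pos: [0.4428, 0.0584, 0.0711]
tcp_rot: [0.0, 1.0, -0.001, 0.001]
contact_force: [0.7, -3.8, 2.8]
opening: 0.185
finger_force: 33.1
```

Call:
move_arm([
  {"x": 0, "y": 0, "z": 0, "yaw": 0, "fingers": 1},
  {"x": 0, "y": 0, "z": 0, "yaw": 0, "fingers": 1},
  {"x": 0, "y": 0, "z": 0, "yaw": 0, "fingers": 1},
])

```text
time: 3.0
eef_pos: [0.4431, 0.0584, 0.0711]
tcp_rot: [-0.0, 1.0, -0.0, 0.001]
contact_force: [-1.2, -2.4, 5.7]
opening: 0.188
finger_force: 34.4
```

```bash
cat >> h.py <<'E'
def knob(n,z=.13):
    im=ctrl.read_camera(n); h=cv2.cvtColor(im,cv2.COLOR_RGB2HSV)
    # lid: bright grey; knob: reddish blob enclosed - nearest to hint
    m=((h[:,:,0]<14)&(h[:,:,1]>100)&(h[:,:,2]<170)).astype('uint8')
    k,l,st,c=cv2.connectedComponentsWithStats(m); return [(c[i].round(1).tolist(),int(st[i,4]),onz(n,[c[i]],z)[0][:2].round(4).tolist()) for i in range(1,k) if 12<st[i,4]<150]
E
python3 - <<'E'
from h import *
for n in("top","side"):
    for r in knob(n,.126):
        if .4<r[2][0]<.65 and -.2<r[2][1]<.2: print(n,r)
print(ctrl.get_state())
E
```

```text
top ([295.1, 221.7], 45, [0.5263, 0.0559])
side ([349.1, 195.0], 41, [0.5273, 0.0583])
side ([372.0, 208.8], 16, [0.4596, 0.106])
side ([391.3, 211.5], 100, [0.4092, 0.1064])
{'time': 3.1, 'qpos': array([-9.63726756e-02, -1.87895484e-02,  2.23956662e+00, -9.34206890e-04,
        9.19277318e-01, -1.66707686e+00]), 'dq': array([ 2.45635989e-04,  5.87226333e-05, -5.66342633e-04, -2.35025629e-04,
        7.69818224e-04,  1.75946287e-03]), 'joint_efforts': array([  1.42541483, -20.76040685, -21.47053242,   0.56975897,
         0.03114265,  -0.06139368]), 'eef_pos': array([0.44302934, 0.05835573, 0.07106216]), 'tcp_rot': array([-2.36891563e-04,  9.99999607e-01, -4.43891646e-04,  7.29820436e-04]), 'contact_force': array([-0.28478531, -3.59636929,  5.54801162]), 'wrist_torque': array([-0.50112636,  0.03979784, -0.05439156]), 'finger_force': 34.43533480167389, 'opening': 0.17914545558384537}
```

Call:
move_arm([
  {"x": 0, "y": -0.003, "z": -0.001, "yaw": 0, "fingers": 1},
  {"x": 0.001, "y": -0.01, "z": -0.001, "yaw": 0, "fingers": 1},
  {"x": 0.002, "y": -0.02, "z": -0.001, "yaw": 0, "fingers": 1},
  {"x": 0.003, "y": -0.032, "z": -0.001, "yaw": 0, "fingers": 1},
  {"x": 0.004, "y": -0.044, "z": -0.001, "yaw": 0, "fingers": 1},
])

```text
time: 3.6
eef_pos: [0.4379, 0.0145, 0.0711]
tcp_rot: [-0.0, 1.0, 0.001, -0.0]
contact_force: [0.5, 4.0, 1.6]
opening: 0.178
finger_force: 34.6
```

Call:
move_arm([
  {"x": 0.001, "y": -0.012, "z": 0, "yaw": 0, "fingers": 1},
  {"x": 0.003, "y": -0.024, "z": 0, "yaw": 0, "fingers": 1},
  {"x": 0.004, "y": -0.036, "z": 0, "yaw": 0, "fingers": 1},
  {"x": 0.005, "y": -0.048, "z": 0, "yaw": 0, "fingers": 1},
  {"x": 0.006, "y": -0.06, "z": 0, "yaw": 0, "fingers": 1},
])

```text
time: 4.1
eef_pos: [0.4319, -0.0463, 0.0711]
tcp_rot: [-0.0, 1.0, 0.0, -0.0]
contact_force: [0.3, 3.5, 1.6]
opening: 0.179
finger_force: 34.5
```

Call:
move_arm([
  {"x": 0.001, "y": -0.013, "z": 0, "yaw": 0, "fingers": 1},
  {"x": 0.003, "y": -0.026, "z": 0, "yaw": 0, "fingers": 1},
  {"x": 0.004, "y": -0.039, "z": 0, "yaw": 0, "fingers": 1},
  {"x": 0.005, "y": -0.049, "z": 0, "yaw": 0, "fingers": 1},
  {"x": 0.005, "y": -0.054, "z": 0, "yaw": 0, "fingers": 1},
])

```text
time: 4.6
eef_pos: [0.4269, -0.1002, 0.0711]
tcp_rot: [0.0, 1.0, 0.0, -0.0]
contact_force: [0.4, 3.3, 1.7]
opening: 0.18
finger_force: 34.5
```

Call:
move_arm([
  {"x": 0, "y": 0, "z": 0, "yaw": 0, "fingers": 1},
  {"x": 0, "y": 0, "z": 0, "yaw": 0, "fingers": 1},
])

```text
time: 4.8
eef_pos: [0.427, -0.1, 0.0712]
tcp_rot: [0.0, 1.0, -0.001, -0.0]
contact_force: [-1.2, -1.9, -1.2]
opening: 0.182
finger_force: 34.4
```

Run:
```python
from h import *
for n in("top","side"):
    for r in knob(n,.126):
        if .4<r[2][0]<.65 and -.2<r[2][1]<.2: print(n,r)
s=ctrl.get_state();print(s["eef_pos"],s["contact_force"])
```

```text
top ([353.1, 237.9], 51, [0.5106, -0.1013])
side ([362.4, 165.7], 28, [0.5105, -0.098])
side ([383.0, 178.0], 13, [0.4438, -0.0448])
[ 0.42708963 -0.09969539  0.07117702] [-1.4370558  -2.96950053 -0.97641895]
```

The pot's knob reads (0.5106, -0.100), which is on the disc centre. I'll release and rise, and pinpoint the punch from the first pictures.

Call:
move_arm([
  {"x": 0, "y": 0, "z": 0, "yaw": 0, "fingers": 0.5},
  {"x": 0, "y": 0, "z": 0, "yaw": 0, "fingers": 0.3},
  {"x": 0, "y": 0, "z": 0, "yaw": 0, "fingers": 0.3},
  {"x": 0, "y": 0, "z": -0.015, "yaw": 0, "fingers": 0.3},
  {"x": 0, "y": 0, "z": -0.05, "yaw": 0, "fingers": 0.3},
])

```text
time: 5.4
eef_pos: [0.4249, -0.0979, 0.1189]
tcp_rot: [-0.0, 1.0, 0.002, -0.003]
contact_force: [0.4, -0.5, 0.3]
opening: 0.703
finger_force: 0.0
```

Call:
move_arm([
  {"x": 0, "y": 0.01, "z": -0.045, "yaw": 0, "fingers": 0.3},
  {"x": 0, "y": 0.03, "z": -0.08, "yaw": 0, "fingers": 0.3},
  {"x": 0, "y": 0.06, "z": -0.1, "yaw": 0.06, "fingers": 0.3},
  {"x": 0, "y": 0.1, "z": -0.1, "yaw": 0.12, "fingers": 0.3},
  {"x": 0, "y": 0.14, "z": -0.1, "yaw": 0.17, "fingers": 0.3},
])

```text
time: 5.9
eef_pos: [0.4278, 0.042, 0.2229]
tcp_rot: [0.086, 0.996, 0.0, 0.002]
contact_force: [-0.5, -0.1, -0.1]
opening: 0.695
finger_force: 0.0
```

Run:
```python
from h import *
a=(170+128.5/8-.5,180+222.5/8-.5)
for v in(105,112,118):
    b=(300+260.5/8-.5,272+(v+.5)/8-.5); print(tri("top",a,"side",b),onz("side",[b],.099))
print(onz("top",[a],.099), onz("top",[(170+190/8,180+90/8)],.099),onz("top",[(170+70/8,180+358/8)],.102))
# pot check
for n in("top","side"):
    for r in knob(n,.126):
        if .4<r[2][0]<.65 and -.2<r[2][1]<.2: print(n,r)
s=ctrl.get_state();print(s["eef_pos"],s["tcp_rot"])
# rack top corners by side
S=lambda u,v:(280+(u+.5)/3.4-.5,165+(v+.5)/3.4-.5)
print(onz("side",[S(85,398),S(43,463),S(313,465),S(280,532)],.045))
```

```text
(array([0.51683742, 0.36246825, 0.10124971]), np.float64(0.002077808737383525)) [[0.51819451 0.36039053 0.099     ]]
(array([0.51685935, 0.36323678, 0.09930535]), np.float64(0.0016466085294615973)) [[0.5177319  0.36288777 0.099     ]]
(array([0.51687814, 0.36389646, 0.09763682]), np.float64(0.0012765148810126741)) [[0.51733689 0.36501998 0.099     ]]
[[0.51606745 0.36330917 0.099     ]] [[0.56424692 0.35206372 0.099     ]] [[0.46549324 0.36852564 0.102     ]]
top ([353.1, 237.9], 51, [0.5107, -0.1011])
side ([362.1, 165.4], 34, [0.5115, -0.0996])
side ([394.4, 179.5], 142, [0.4109, -0.0445])
[0.42684693 0.04445172 0.22169385] [8.21867030e-02 9.96616609e-01 7.27683692e-04 3.87758711e-04]
[[0.59140453 0.31751217 0.045     ]
 [0.60553408 0.37988926 0.045     ]
 [0.42765901 0.3439263  0.045     ]
 [0.44240215 0.40283698 0.045     ]]
```

Call:
move_arm([
  {"x": -0.003, "y": 0.025, "z": 0, "yaw": 0, "fingers": 0.3},
  {"x": -0.007, "y": 0.065, "z": 0, "yaw": 0, "fingers": 0.3},
  {"x": -0.012, "y": 0.11, "z": 0, "yaw": 0, "fingers": 0.3},
  {"x": -0.017, "y": 0.155, "z": 0, "yaw": 0, "fingers": 0.3},
  {"x": -0.022, "y": 0.2, "z": 0, "yaw": 0, "fingers": 0.3},
])

```text
time: 6.5
eef_pos: [0.4833, 0.2355, 0.2213]
tcp_rot: [0.085, 0.996, -0.0, 0.0]
contact_force: [1.0, -0.7, -0.0]
opening: 0.699
finger_force: 0.0
```

Call:
move_arm([
  {"x": -0.005, "y": 0.045, "z": 0, "yaw": 0, "fingers": 0.3},
  {"x": -0.01, "y": 0.085, "z": 0, "yaw": 0, "fingers": 0.3},
  {"x": -0.014, "y": 0.115, "z": 0, "yaw": 0, "fingers": 0.3},
  {"x": -0.015, "y": 0.129, "z": 0, "yaw": 0, "fingers": 0.3},
  {"x": -0.015, "y": 0.129, "z": 0, "yaw": 0, "fingers": 0.3},
])

```text
time: 7.0
eef_pos: [0.5194, 0.3595, 0.2208]
tcp_rot: [0.084, 0.996, -0.0, -0.0]
contact_force: [-0.4, -0.9, 0.0]
opening: 0.702
finger_force: 0.0
```

```bash
cat >> h.py <<'E'
from scipy.spatial.transform import Rotation as Ro
def delta(t,up=None):
    s=ctrl.get_state(); R=Ro.from_quat(s["tcp_rot"]).as_matrix()
    print("t",s["time"],"tcp",s["eef_pos"].round(4),"toolshift",(R.T@(np.array(t)-s["eef_pos"])).round(4),"ydir",round(float(np.arctan2(R[1,1],R[0,1])),4),"F",s["contact_force"].round(1),"open",round(s["opening"],3))
E
python3 -c "
from h import *
ctrl.read_camera('top')
delta([.517,.3633,.057])"
```

```text
t 7.05 tcp [0.5193 0.3584 0.2208] toolshift [0.0029 0.0047 0.1638] ydir 1.4018 F [-0.7  0.3 -0.1] open 0.699
```

Call:
move_arm([
  {"x": 0.003, "y": 0.005, "z": 0.03, "yaw": 0, "fingers": 0.3},
  {"x": 0.003, "y": 0.005, "z": 0.065, "yaw": 0, "fingers": 0.3},
  {"x": 0.003, "y": 0.005, "z": 0.1, "yaw": 0, "fingers": 0.3},
  {"x": 0.003, "y": 0.005, "z": 0.13, "yaw": 0, "fingers": 0.3},
  {"x": 0.003, "y": 0.005, "z": 0.15, "yaw": 0, "fingers": 0.3},
])

```text
time: 7.55
eef_pos: [0.5158, 0.3615, 0.0687]
tcp_rot: [0.086, 0.996, -0.001, -0.002]
contact_force: [0.3, 1.1, -0.6]
opening: 0.701
finger_force: 0.0
```

Call:
move_arm([
  {"x": 0, "y": 0, "z": 0.01, "yaw": 0, "fingers": 0.3},
  {"x": 0, "y": 0, "z": 0.013, "yaw": 0, "fingers": 0.3},
  {"x": 0, "y": 0, "z": 0.013, "yaw": 0, "fingers": 0.3},
])

```text
time: 7.85
eef_pos: [0.5177, 0.3637, 0.0591]
tcp_rot: [0.085, 0.996, 0.0, 0.0]
contact_force: [-0.3, 0.2, -0.8]
opening: 0.703
finger_force: 0.0
```

Run:
```python
from h import *
t=shot("top","t2"); s=shot("side","s2"); delta([.517,.3633,.057])
c=[cv2.resize(i,(400,400),interpolation=cv2.INTER_CUBIC) for i in (t[170:270,150:250],s[240:340,280:380])]
cv2.imwrite("pics/c2.png",np.hstack(c)[:,:,::-1])
```

```text
t 7.95 tcp [0.5183 0.3644 0.0601] toolshift [ 0.0012 -0.0013  0.0031] ydir 1.4007 F [-0.6  0.2  0.4] open 0.699
```

View pics/c2.png

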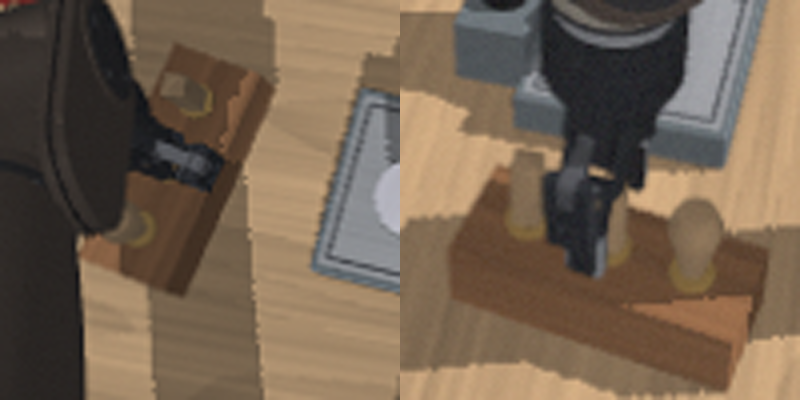

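The gripper straddles the middle tool (punch) and is clear of both neighbours. I'll close on it.

Call:
move_arm([
  {"x": 0.001, "y": -0.001, "z": 0.002, "yaw": 0, "fingers": 0.6},
  {"x": 0.001, "y": -0.001, "z": 0.002, "yaw": 0, "fingers": 1},
  {"x": 0.001, "y": -0.001, "z": 0.002, "yaw": 0, "fingers": 1},
  {"x": 0.001, "y": -0.001, "z": 0.002, "yaw": 0, "fingers": 1},
  {"x": 0.001, "y": -0.001, "z": 0.002, "yaw": 0, "fingers": 1},
], force=70)

```text
time: 8.45
eef_pos: [0.5164, 0.3636, 0.057]
tcp_rot: [0.085, 0.996, 0.0, 0.0]
contact_force: [-0.0, -0.4, 2.4]
opening: 0.212
finger_force: 68.2
```

Call:
move_arm([
  {"x": 0, "y": 0, "z": 0, "yaw": 0, "fingers": 1},
  {"x": 0, "y": 0, "z": 0, "yaw": 0, "fingers": 1},
  {"x": 0, "y": 0, "z": 0, "yaw": 0, "fingers": 1},
])

```text
time: 8.75
eef_pos: [0.5164, 0.3636, 0.0569]
tcp_rot: [0.085, 0.996, 0.0, 0.0]
contact_force: [-1.6, -0.1, 4.7]
opening: 0.215
finger_force: 68.3
```

```bash
python3 -c "
from h import *
delta([.605,-.107,.2])"
```

```text
t 8.75 tcp [0.5164 0.3636 0.0569] toolshift [-0.1669 -0.4488 -0.1432] ydir 1.4011 F [-1.6 -0.1  4.7] open 0.215
```

Call:
move_arm([
  {"x": 0, "y": 0, "z": -0.015, "yaw": 0, "fingers": 1},
  {"x": 0, "y": 0, "z": -0.045, "yaw": 0, "fingers": 1},
  {"x": 0, "y": 0, "z": -0.085, "yaw": 0, "fingers": 1},
  {"x": 0, "y": 0, "z": -0.125, "yaw": 0, "fingers": 1},
  {"x": 0, "y": 0, "z": -0.143, "yaw": 0, "fingers": 1},
])

```text
time: 9.25
eef_pos: [0.5175, 0.3641, 0.2045]
tcp_rot: [0.085, 0.996, 0.002, 0.003]
contact_force: [0.2, 0.3, -0.4]
opening: 0.218
finger_force: 68.9
```

Call:
move_arm([
  {"x": -0.01, "y": -0.027, "z": 0, "yaw": 0, "fingers": 1},
  {"x": -0.023, "y": -0.062, "z": 0, "yaw": 0, "fingers": 1},
  {"x": -0.038, "y": -0.102, "z": 0, "yaw": 0, "fingers": 1},
  {"x": -0.053, "y": -0.142, "z": 0, "yaw": 0, "fingers": 1},
  {"x": -0.068, "y": -0.182, "z": 0, "yaw": 0, "fingers": 1},
])

```text
time: 9.75
eef_pos: [0.5519, 0.171, 0.1993]
tcp_rot: [0.085, 0.996, -0.0, -0.0]
contact_force: [0.1, 0.3, -1.1]
opening: 0.214
finger_force: 68.9
```

Call:
move_arm([
  {"x": -0.015, "y": -0.04, "z": 0, "yaw": 0, "fingers": 1},
  {"x": -0.03, "y": -0.08, "z": 0, "yaw": 0, "fingers": 1},
  {"x": -0.045, "y": -0.12, "z": 0, "yaw": 0, "fingers": 1},
  {"x": -0.06, "y": -0.16, "z": 0, "yaw": 0, "fingers": 1},
  {"x": -0.075, "y": -0.2, "z": 0, "yaw": 0, "fingers": 1},
])

```text
time: 10.25
eef_pos: [0.5921, -0.039, 0.1994]
tcp_rot: [0.085, 0.996, 0.0, -0.0]
contact_force: [0.8, 0.2, -1.4]
opening: 0.214
finger_force: 68.9
```

Call:
move_arm([
  {"x": -0.012, "y": -0.033, "z": 0, "yaw": 0, "fingers": 1},
  {"x": -0.02, "y": -0.055, "z": 0, "yaw": 0, "fingers": 1},
  {"x": -0.024, "y": -0.066, "z": 0, "yaw": 0, "fingers": 1},
  {"x": -0.024, "y": -0.066, "z": 0, "yaw": 0, "fingers": 1},
  {"x": -0.024, "y": -0.066, "z": 0, "yaw": 0, "fingers": 1},
])

```text
time: 10.75
eef_pos: [0.6046, -0.1055, 0.1991]
tcp_rot: [0.085, 0.996, 0.0, -0.0]
contact_force: [0.2, -0.4, -1.0]
opening: 0.215
finger_force: 68.9
```

Run:
```python
from h import *
t=shot("top","t3"); s=shot("side","s3"); delta([.605,-.107,.2])
c=[cv2.resize(i,(400,400),interpolation=cv2.INTER_CUBIC) for i in (t[170:270,300:400],s[110:210,290:390])]
cv2.imwrite("pics/c3.png",np.hstack(c)[:,:,::-1])
```

```text
t 10.85 tcp [ 0.6047 -0.105   0.1992] toolshift [-0.0006 -0.002  -0.0008] ydir 1.4025 F [-0.   0.8 -0.6] open 0.215
```

View pics/c3.png

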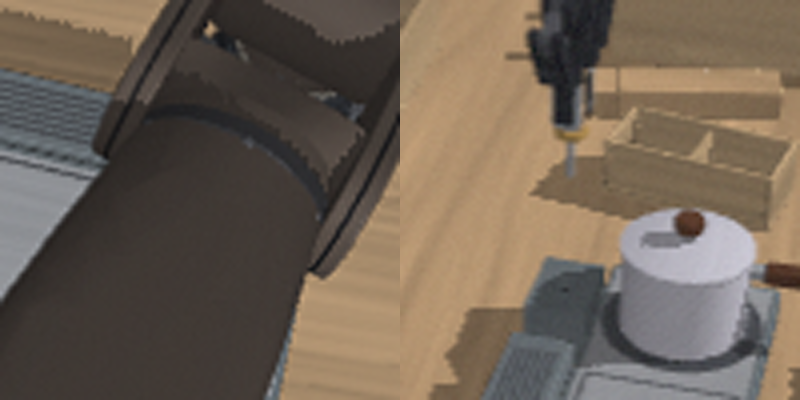

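The punch hangs straight, its tip at side px of about (332,154), above the box, with the well dark at (331,181).

```bash
python3 -c "
from h import *
print(proj('side',[[.6047,-.105,.1512]]), onz('side',[(332.1,153.9)],.1512))
im=cv2.imread('pics/s3.png',0); print(im[176:188,324:338])
im=cv2.imread('pics/s1.png',0)[176:188,324:338].astype(float)
print(im.astype(int))
delta([.605,-.107,.1])"
```

```text
[[332.31591648 153.79257676]] [[ 0.6052237  -0.10423487  0.1512    ]]
[[154 125 102 104 101 101 103 104 101 103 106 106 103 103]
 [148 119 104 103 103 103 105 102 102 105 103 104  82  69]
 [132 108 104 105 102 103  82  69  69  68  68  71  69  70]
 [122 105 103 100  83  73  75  76  73  73  70  68  69  74]
 [110 101  82  69  68  71  73  74  70  71  67  72  69  70]
 [103  80  69  70  65  71  73  74  71  69  67  71  71  70]
 [ 81  72  69  74  67  69  58  45  66  68  71  69  73  71]
 [ 84  73  68  70  71  73  72  72  69  71  71  73  73  72]
 [ 70  71  72  69  72  71  73  72  69  72  69  68  70  71]
 [ 70  71  69  71  70  71  70  66  73  72  72  73  71  67]
 [ 74  69  69  67  70  69  70  69  70  73  69  71  70  63]
 [ 71  74  72  73  73  72  72  71  70  73  75  71  67  65]]
[[162 133 109 108 108 107 109 109 109 111 110 108 108 110]
 [154 125 113 111 111 109 109 108 109 109 111 112 107 107]
 [137 113 110 108 108 107 109 109 108 112 107 109 109 110]
 [125 108 108 107 108 115 111 106 105 107 109 109 110 110]
 [116 110 108 110 115 106  84  80  78  83  99 109 107 112]
 [109 108 109 110 111  96  76  79  74  74  91 105 106 108]
 [109 108 107 108 110  95  67  48  76  87 102 107 111 109]
 [112 110 109 107 109 111 111 107 109 111 110 111 111 111]
 [108 108 108 110 110 110 110 111 110 112 110 110 111 109]
 [112 109 112 109 108 108 112 112 113 110 108 113 108 109]
 [102 108 106 105 108 107 110 111 111 111 109 108 109 108]
 [ 77  75  77  84  88  92  98 101 107 107 106 109 109 109]]
t 10.85 tcp [ 0.6047 -0.105   0.1992] toolshift [-0.0007 -0.002   0.0992] ydir 1.4025 F [-0.   0.8 -0.6] open 0.215
```

Call:
move_arm([
  {"x": -0.0005, "y": -0.002, "z": 0.025, "yaw": 0, "fingers": 1},
  {"x": -0.0005, "y": -0.002, "z": 0.055, "yaw": 0, "fingers": 1},
  {"x": -0.0005, "y": -0.002, "z": 0.08, "yaw": 0, "fingers": 1},
  {"x": -0.0005, "y": -0.002, "z": 0.09, "yaw": 0, "fingers": 1},
  {"x": -0.0005, "y": -0.002, "z": 0.09, "yaw": 0, "fingers": 1},
])

```text
time: 11.35
eef_pos: [0.6039, -0.1071, 0.1075]
tcp_rot: [0.084, 0.996, 0.001, -0.002]
contact_force: [-0.3, -0.0, -0.7]
opening: 0.215
finger_force: 68.9
```

Call:
move_arm([
  {"x": 0, "y": 0, "z": 0.007, "yaw": 0, "fingers": 1},
  {"x": 0, "y": 0, "z": 0.013, "yaw": 0, "fingers": 1},
  {"x": 0, "y": 0, "z": 0.017, "yaw": 0, "fingers": 1},
  {"x": 0, "y": 0, "z": 0.021, "yaw": 0, "fingers": 1},
  {"x": 0, "y": 0, "z": 0.024, "yaw": 0, "fingers": 1},
])

```text
time: 11.85
eef_pos: [0.6056, -0.1086, 0.0859]
tcp_rot: [0.085, 0.996, -0.0, 0.0]
contact_force: [-0.1, 1.5, 2.4]
opening: 0.215
finger_force: 69.1
```

Call:
move_arm([
  {"x": 0, "y": 0, "z": 0.002, "yaw": 0, "fingers": 1},
  {"x": 0, "y": 0, "z": 0.003, "yaw": 0, "fingers": 1},
  {"x": 0, "y": 0, "z": 0.003, "yaw": 0, "fingers": 1},
])

```text
time: 12.15
eef_pos: [0.6057, -0.1087, 0.0838]
tcp_rot: [0.085, 0.996, -0.0, 0.001]
contact_force: [-0.9, 1.6, 6.5]
opening: 0.219
finger_force: 69.5
```

Call:
move_arm([
  {"x": 0, "y": 0.001, "z": 0.001, "yaw": 0, "fingers": 1},
  {"x": 0, "y": 0.001, "z": 0.002, "yaw": 0, "fingers": 1},
  {"x": 0, "y": 0.001, "z": 0.003, "yaw": 0, "fingers": 1},
  {"x": 0, "y": 0.001, "z": 0.003, "yaw": 0, "fingers": 1},
  {"x": 0, "y": 0.001, "z": 0.003, "yaw": 0, "fingers": 1},
])

```text
time: 12.65
eef_pos: [0.6063, -0.1085, 0.0834]
tcp_rot: [0.084, 0.996, -0.001, 0.001]
contact_force: [-5.3, -0.5, 15.2]
opening: 0.217
finger_force: 70.2
```

The button is bottomed: force rises to 15 N with no more travel. I'll go back to the rack.

Call:
move_arm([
  {"x": 0, "y": 0, "z": -0.01, "yaw": 0, "fingers": 1},
  {"x": 0, "y": 0, "z": -0.03, "yaw": 0, "fingers": 1},
  {"x": 0, "y": 0, "z": -0.065, "yaw": 0, "fingers": 1},
  {"x": 0, "y": 0, "z": -0.105, "yaw": 0, "fingers": 1},
  {"x": 0, "y": 0, "z": -0.12, "yaw": 0, "fingers": 1},
])

```text
time: 13.15
eef_pos: [0.6073, -0.1081, 0.2039]
tcp_rot: [0.085, 0.996, -0.001, 0.004]
contact_force: [0.8, 0.3, -0.3]
opening: 0.218
finger_force: 69.2
```

Call:
move_arm([
  {"x": 0.01, "y": 0.027, "z": 0, "yaw": 0, "fingers": 1},
  {"x": 0.023, "y": 0.062, "z": 0, "yaw": 0, "fingers": 1},
  {"x": 0.038, "y": 0.102, "z": 0, "yaw": 0, "fingers": 1},
  {"x": 0.053, "y": 0.142, "z": 0, "yaw": 0, "fingers": 1},
  {"x": 0.068, "y": 0.182, "z": 0, "yaw": 0, "fingers": 1},
])

```text
time: 13.65
eef_pos: [0.5679, 0.0848, 0.1978]
tcp_rot: [0.085, 0.996, 0.0, -0.001]
contact_force: [0.8, 0.4, -0.5]
opening: 0.213
finger_force: 69.2
```

Call:
move_arm([
  {"x": 0.015, "y": 0.04, "z": 0, "yaw": 0, "fingers": 1},
  {"x": 0.03, "y": 0.08, "z": 0, "yaw": 0, "fingers": 1},
  {"x": 0.045, "y": 0.12, "z": 0, "yaw": 0, "fingers": 1},
  {"x": 0.06, "y": 0.16, "z": 0, "yaw": 0, "fingers": 1},
  {"x": 0.075, "y": 0.2, "z": 0, "yaw": 0, "fingers": 1},
])

```text
time: 14.15
eef_pos: [0.5278, 0.2947, 0.1978]
tcp_rot: [0.085, 0.996, -0.0, -0.001]
contact_force: [0.4, -0.1, -1.3]
opening: 0.213
finger_force: 69.2
```

Call:
move_arm([
  {"x": 0.012, "y": 0.033, "z": 0, "yaw": 0, "fingers": 1},
  {"x": 0.02, "y": 0.055, "z": 0, "yaw": 0, "fingers": 1},
  {"x": 0.024, "y": 0.066, "z": 0, "yaw": 0, "fingers": 1},
  {"x": 0.024, "y": 0.066, "z": 0, "yaw": 0, "fingers": 1},
  {"x": 0.024, "y": 0.066, "z": 0, "yaw": 0, "fingers": 1},
])

```text
time: 14.65
eef_pos: [0.5164, 0.3615, 0.1985]
tcp_rot: [0.085, 0.996, -0.001, -0.0]
contact_force: [-0.1, 0.2, 0.2]
opening: 0.213
finger_force: 69.2
```

Run:
```python
from h import *
t=shot("top","t4"); s=shot("side","s4"); delta([.5164,.3636,.105])
for n in("top","side"):
    for r in knob(n,.126):
        if .4<r[2][0]<.65 and -.2<r[2][1]<.2: print(n,r)
tip=ctrl.get_state()["eef_pos"]-[0,0,.048]; print(proj("side",[tip]))
c=[cv2.resize(i,(400,500),interpolation=cv2.INTER_CUBIC) for i in (s[220:345,290:390],s[160:285,320:420])]
cv2.imwrite("pics/c4.png",np.hstack(c)[:,:,::-1])
```

```text
t 14.75 tcp [0.5168 0.361  0.199 ] toolshift [0.0008 0.0025 0.094 ] ydir 1.3996 F [ 0.2 -0.6 -0.5] open 0.218
top ([353.1, 237.9], 51, [0.5107, -0.1011])
side ([394.3, 179.5], 142, [0.4112, -0.0442])
[[333.22475342 268.49749886]]
```

View pics/c4.png

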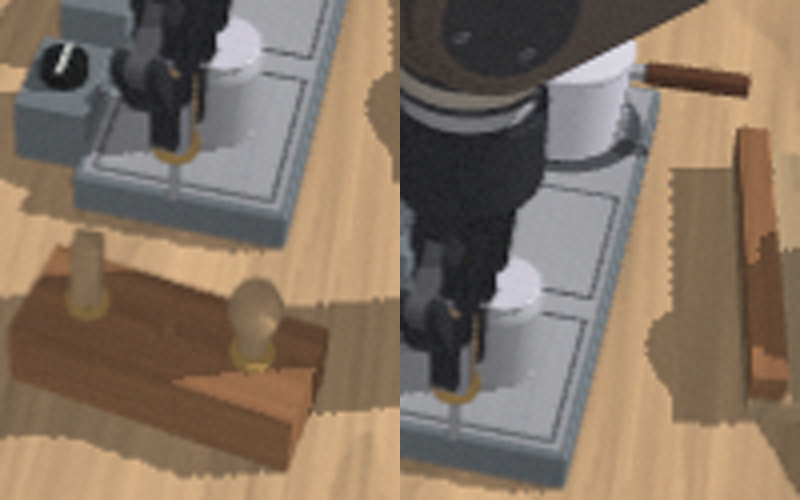

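The punch is still held straight (tip at side px of about (333,269), as predicted) above the empty middle hole, and the pot is still on the disc. I'll lower it to just above the hole and settle.

Call:
move_arm([
  {"x": 0.001, "y": 0.0025, "z": 0.025, "yaw": 0, "fingers": 1},
  {"x": 0.001, "y": 0.0025, "z": 0.06, "yaw": 0, "fingers": 1},
  {"x": 0.001, "y": 0.0025, "z": 0.08, "yaw": 0, "fingers": 1},
  {"x": 0.001, "y": 0.0025, "z": 0.09, "yaw": 0, "fingers": 1},
  {"x": 0.001, "y": 0.0025, "z": 0.09, "yaw": 0, "fingers": 1},
])

```text
time: 15.35
eef_pos: [0.5152, 0.3639, 0.1077]
tcp_rot: [0.085, 0.996, -0.001, -0.001]
contact_force: [0.3, 1.0, -0.2]
opening: 0.22
finger_force: 69.2
```

Call:
move_arm([
  {"x": 0, "y": 0, "z": 0, "yaw": 0, "fingers": 1},
  {"x": 0, "y": 0, "z": 0, "yaw": 0, "fingers": 1},
])

```text
time: 15.55
eef_pos: [0.5171, 0.3654, 0.1114]
tcp_rot: [0.085, 0.996, 0.001, 0.002]
contact_force: [-0.1, -0.7, -1.2]
opening: 0.215
finger_force: 69.2
```

```bash
python3 -c "
from h import *
delta([.5164,.3636,.058])"
```

```text
t 15.55 tcp [0.5171 0.3654 0.1114] toolshift [ 0.0005 -0.002   0.0534] ydir 1.4007 F [-0.1 -0.7 -1.2] open 0.215
```

Call:
move_arm([
  {"x": 0, "y": -0.0015, "z": 0.005, "yaw": 0, "fingers": 1},
  {"x": 0, "y": -0.0015, "z": 0.012, "yaw": 0, "fingers": 1},
  {"x": 0, "y": -0.0015, "z": 0.02, "yaw": 0, "fingers": 1},
  {"x": 0, "y": -0.0015, "z": 0.028, "yaw": 0, "fingers": 1},
  {"x": 0, "y": -0.0015, "z": 0.034, "yaw": 0, "fingers": 1},
])

```text
time: 16.05
eef_pos: [0.515, 0.3632, 0.0739]
tcp_rot: [0.085, 0.996, -0.0, -0.001]
contact_force: [0.3, 0.5, -1.3]
opening: 0.216
finger_force: 69.2
```

Call:
move_arm([
  {"x": 0, "y": 0, "z": 0.006, "yaw": 0, "fingers": 1},
  {"x": 0, "y": 0, "z": 0.012, "yaw": 0, "fingers": 1},
  {"x": 0, "y": 0, "z": 0.017, "yaw": 0, "fingers": 1},
  {"x": 0, "y": 0, "z": 0.02, "yaw": 0, "fingers": 1},
  {"x": 0, "y": 0, "z": 0.021, "yaw": 0, "fingers": 1},
])

```text
time: 16.55
eef_pos: [0.5157, 0.3635, 0.0569]
tcp_rot: [0.085, 0.996, -0.001, -0.001]
contact_force: [-7.2, -3.8, 14.4]
opening: 0.216
finger_force: 70.5
```

Call:
move_arm([
  {"x": 0, "y": 0, "z": 0, "yaw": 0, "fingers": 1},
  {"x": 0, "y": 0, "z": 0, "yaw": 0, "fingers": 1},
])

```text
time: 16.75
eef_pos: [0.5156, 0.3635, 0.0569]
tcp_rot: [0.085, 0.996, -0.001, -0.0]
contact_force: [-5.8, -3.1, 11.3]
opening: 0.214
finger_force: 70.5
```

It is seated at the same height as when grasped. I'll release and retreat.

Call:
move_arm([
  {"x": 0, "y": 0, "z": -0.002, "yaw": 0, "fingers": 0.6},
  {"x": 0, "y": 0, "z": -0.002, "yaw": 0, "fingers": 0.3},
  {"x": 0, "y": 0, "z": -0.002, "yaw": 0, "fingers": 0.3},
  {"x": 0, "y": 0, "z": -0.002, "yaw": 0, "fingers": 0.3},
  {"x": 0, "y": 0, "z": -0.015, "yaw": 0, "fingers": 0.3},
])

```text
time: 17.25
eef_pos: [0.5139, 0.3626, 0.0672]
tcp_rot: [0.085, 0.996, -0.001, -0.002]
contact_force: [-0.2, -0.5, -0.2]
opening: 0.704
finger_force: 0.0
```

Call:
move_arm([
  {"x": 0, "y": 0, "z": -0.03, "yaw": 0, "fingers": 0.3},
  {"x": 0, "y": 0, "z": -0.07, "yaw": 0, "fingers": 0.3},
  {"x": 0, "y": 0, "z": -0.11, "yaw": 0, "fingers": 0.3},
  {"x": 0, "y": 0, "z": -0.15, "yaw": 0, "fingers": 0.3},
  {"x": 0, "y": 0, "z": -0.17, "yaw": 0, "fingers": 0.3},
])

```text
time: 17.75
eef_pos: [0.5171, 0.3643, 0.2456]
tcp_rot: [0.085, 0.996, 0.002, 0.003]
contact_force: [0.2, -0.3, -0.3]
opening: 0.699
finger_force: 0.0
```

Call:
move_arm([
  {"x": 0.03, "y": 0.03, "z": 0, "yaw": 0, "fingers": 0.3},
  {"x": 0.06, "y": 0.065, "z": 0, "yaw": 0, "fingers": 0.3},
  {"x": 0.09, "y": 0.1, "z": 0, "yaw": 0, "fingers": 0.3},
  {"x": 0.11, "y": 0.13, "z": 0, "yaw": 0, "fingers": 0.3},
  {"x": 0.11, "y": 0.13, "z": 0, "yaw": 0, "fingers": 0.3},
])

```text
time: 18.25
eef_pos: [0.4265, 0.5137, 0.2403]
tcp_rot: [0.082, 0.997, 0.001, -0.0]
contact_force: [-0.6, -0.3, 0.1]
opening: 0.698
finger_force: 0.0
```

Run:
```python
from h import *
t=shot("top","t5"); s=shot("side","s5"); delta([.5164,.3636,.105])
for n in("top","side"):
    for r in knob(n,.126):
        if .4<r[2][0]<.65 and -.2<r[2][1]<.2: print(n,r)
c=[cv2.resize(i,(400,450),interpolation=cv2.INTER_CUBIC) for i in (t[165:278,160:260],s[225:338,290:390])]
cv2.imwrite("pics/c5.png",np.hstack(c)[:,:,::-1])
```

```text
t 18.35 tcp [0.4287 0.5107 0.2399] toolshift [-0.111  -0.1303  0.135 ] ydir 1.4028 F [ 0.8 -0.  -0.3] open 0.699
top ([353.1, 237.9], 51, [0.5107, -0.1011])
```

View pics/c5.png

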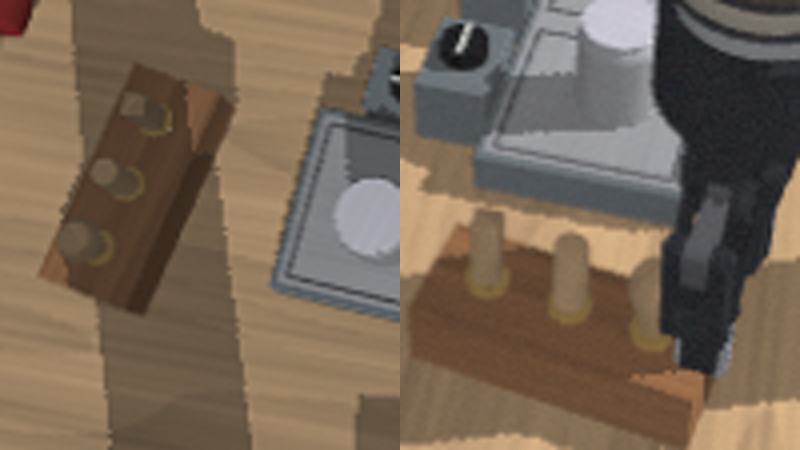

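The punch stands upright in the middle hole with its collar on the rack (side half, about (570,310)), the pot is still at (0.511, -0.101), and the arm is clear. I'm handing in.

```bash
python3 -c "
from plant import ctrl
print(ctrl.sign_off())"
```

```text
the job is handed in; nothing more can be done
None
```

I finished the sequence and handed the job in at about 18 s, but the sign-off gave no verdict: the pot reads within about 2 mm of the disc centre, the button was pressed until it stopped, and the punch stands upright on its collar in the rack's middle hole.

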